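# Hang the tipped-over filter carrier on the drying rail

### The job

The hooked filter carrier with the blue grip tab has been left lying on its side. Stand it upright on its weighted foot on the black rubber mat and let go of it; then pick it up afresh, lift its hook over the lip of the drying rail and lower it until it hangs fully seated behind the lip, in front of the yellow station marker. Let go, and leave the other hanging carrier, the beaker and the jar undisturbed.

Things in the scene. Friction and masses are not known exactly. Their poses are not given: they have to be found in the camera images.
- carrier: hooked carrier with blue grip tab, 221 mm tall, 0.22 kg. Origin: middle of its foot's underside; z from foot to tab, x to the tongue's side. Steel foot 44 x 44, z 0-16 (heavy end, white disc in it). Mass centre at x -2, y 0, z 48. Starts on its side on the worktop: y down, origin 22 mm up, z level and about to the robot's left, x about away from it (each within 0.4 rad)
- stem_mid (a point): point on the carrier's aluminium stem at x -15, y 0, z 52 mm of the carrier's frame (same axes). The stem is 12 (x) x 16 (y) mm: x -21 to -9, y -8 to 8, z 16 to 172 mm; lying, its underside is 14 mm above the worktop
- tab_mid (a point): middle of the blue grip tab, at x 0, y 0, z 201 mm of the carrier's frame (same axes). The tab is 14 (x) x 24 (y) mm, z 182 to 221 mm; the wider bridge begins at its foot
- hook_throat (a point): middle of the underside of the bridge, at x 0, y 0, z 172 mm of the carrier's frame (same axes); rests on the lip's top edge when hung. Bridge: x -21 to 15, y -22 to 22, z 172 to 182 mm. Tongue below it: x 8 to 15, y -22 to 22, z 150 to 172 mm. So the throat between stem and tongue is 17 mm wide and 22 mm deep
- rail: fixed aluminium drying rail, 300 mm long, on two dark posts. Origin on the worktop right below the middle of the lip; y along the rail, z up, x away from the robot to the channel's side. Black end stops at y = +-150 mm, top z 231; posts 20 x 20 mm at y = +-135, x 12, feet 90 (x) x 40 (y) mm
- station (a point): point on the lip's top edge, 215 mm above the worktop, at the middle of the free station; axes as the rail's. Lip 4 mm thick (x -2 to 2); behind it a channel, x 2 to 20, floor 30 mm below the lip's top; back wall x 20 to 23, top 10 mm below the lip's. Hung: bridge on the lip, tongue in the channel, stem on the robot's side, foot 43 mm above the worktop, x along the rail's x
- marker: yellow plastic clip 50 mm wide (y) on the outside of the rail's back wall, up to z 208 mm, marking the free station; fixed. Axes as the rail's; origin on the worktop below the lip, at the middle of the station
- hung_carrier: an identical carrier with a grey grip tab, already hanging loose on the rail 120 mm along the rail from the station, to its left or right; origin and axes as for the blue one. Leave it hanging
- mat: black ribbed rubber mat 120 x 120 x 4 mm, fixed on the worktop; origin centre of its underside, z up
- beaker: empty glass beaker, 67 x 78 mm, 83 mm tall; origin centre of its underside, z up; leave alone
- jar: clear jar full of caps, 78 mm across, 107 mm tall; origin centre of its underside, z up; leave alone
Mind the look-alikes: they are no part of the job. Leave any red look-alike of the hung_carrier alone.

How it is judged:
On the way:
1. the carrier stands upright on its foot on the mat, let go (angle between carrier's own z axis and vertical below 0.1 rad and x of carrier in the frame of mat between -0.06 and 0.06 m and y of carrier in the frame of mat between -0.06 and 0.06 m and z of carrier in the frame of mat below 0.008 m and linear speed of carrier below 0.02 m/s and contact force between carrier and the fingers below 0.05 N), for 0.2 s.
At the end, for the whole second after the job is handed in: Blue-tabbed carrier hangs released and still: bridge underside within 5 mm of the lip top in height, 10 mm across, 30 mm along the rail from the station; upright within 0.15 rad, x within 0.4 rad of the rail's. Grey carrier still hangs; it, beaker, jar moved under 30 mm (x of hook_throat in the frame of station between -0.01 and 0.01 m and y of hook_throat in the frame of station between -0.03 and 0.03 m and z of hook_throat in the frame of station between -0.005 and 0.005 m and angle between carrier's own z axis and vertical below 0.15 rad and angle between the x axis of carrier and the x axis of rail, either way round below 0.4 rad and linear speed of carrier below 0.03 m/s and z of hung_carrier in the frame of rail above 0.035 m and angle between hung_carrier's own z axis and vertical below 0.2 rad and distance of each of hung_carrier, beaker, jar from where it was at the start of the episode below 0.03 m); the robot touches nothing.
It fails at once if the other carrier is knocked off the rail or shoved more than 40 mm (distance of hung_carrier from where it was at the start of the episode above 0.04 m).
It fails at once if the beaker or the jar is shoved more than 40 mm (distance of any of beaker, jar from where it was at the start of the episode above 0.04 m).
It fails at once if the beaker or the jar is tipped over (angle between any of beaker, jar's own z axis and vertical above 0.5 rad).
It also fails if it takes over 61 s, if anything falls off the work surface, if the arm or the gripper's body presses on something with over 40 N, if the wrist force passes 120 N, or if a joint passes its speed limit or range.

### The arm

A 6-joint arm with a two-finger parallel gripper is mounted at the origin on a cart in front of the work surface, level with it; the furniture and walls round the work are solid. World frame = base frame: x ahead of the robot, y to its left, z up, the work surface at z = 0. Lengths are in m, angles in rad, forces in N, time in s.
With the tool pointing down it reaches from about 0.425 to 0.95 m from the base axis. Payload 3.5 kg.
Tool frame: the origin (TCP) lies on the centre line of the jaws, within the pads' length; the fingertips stand ahead of it and the grasp point (between the pads) lies 11 mm behind it (tips_ahead is the z of the fingertips in the tool frame, in m); z points along the fingers, y is the direction in which the jaws open and shut (so a half turn about z gives the same grasp; the last joint's range is limited). The gripper opens to 85 mm and grips with 20 to 120 N. Pads are 22 mm wide; open, the fingers measure 114 mm over their backs; the gripper's body (76 mm by 85 mm) begins 54 mm behind the grasp point. The pads swing forward as they close: fully open they stand 13 mm farther back than shut.
Start: joints at [0.994, 0.286, 1.577, -0, 1.279, -0.15], TCP at [0.279, 0.614, 0.239] pointing down, gripper open.
Joint ranges: [-2.77, 2.77], [-0.9, 2.22], [0.21, 2.48], [-1.53, 4.67], [0.24, 2.81], [-2.84, 2.84]. Speed limits (rad/s): [2.79, 2.79, 3.14, 3.14, 3.14, 3.14].

### API

Orientations are given as a unit quaternion [x, y, z, w].
In Python, from plant import * gives the robot as it stands. The module is installed in compiled form; this text tells all that it offers.
- The arm moves only by the tool move_arm, never from a script. Its arguments are lists of equal length, an entry for each row: "linear": the shift along the world's x, y, z in m, a list of three; "twist": the turn, a rotation vector about the world's x, y, z in degrees, a list of three. A call has 1 to 20 rows; each row shifts and turns the pose as measured when the row begins; what a row does not reach is not made up. A row lasts 1/12 s, in which the tool goes at most 41.7 mm and 7.16 degrees, less where a joint would pass 70% of its speed; a pose out of reach is approached as far as the arm can. A call is refused whole if a number of a shift passes 0.0417 or a number of a turn 7.16, either way. A call with a gripper value outside its range is refused whole. "grip" is the opening, from 0 (shut) to 1 (fully open), set as the call begins (left out, the last holds). The fingers move at their own pace and stop on an object; "force" is the grip in N (left out, the last holds). Time passes only in rows, so rows that do not move let the fingers close. It gives the time, the measured TCP pose, the force and the opening at its end, in the units of the state.
- get_state(): the state, without advancing time (a new reading comes with each control period).
- read_camera(name): name is "scene" or "side" or "wrist"; returns a dict with "img" (400x640x3 uint8, blue, green, red), "depth" (400x640 float32, m along the optical axis (not along the pixel's ray), 0 where there is no reading), "fx", "fy", "cx", "cy" (pixels), "rvec" (rotation vector, rad) and "tvec" (3), from world to camera coordinates, as OpenCV has them. Camera axes: x right, y down, z forward; pixel columns grow to the right and rows downward; lengths in m; the calibration is good to about 2 mm. A picture is of the moment at which its call begins.
- sign_off(): hands the job in, once; it reports no verdict.
The state is a dict: "time": time; "qpos": joint angles; "dq": joint speeds; "joint_efforts": joint torques, N m; "eef_pos": TCP position; "tcp_rot": TCP orientation; "contact_force": force on the tool from outside, world axes, zero at the start; "wrist_torque": the same for the moment, N m; "opening": opening from 0.0 (shut) to 1.0 (fully open).
Only numpy, scipy, OpenCV 4.12 (cv2) and the standard library are available. Lean on these libraries where they do the work, as an engineer would, in place of code of your own. Each camera call takes 0.05 s, during which the arm holds its last target.

## Working session

There is one attempt and no reset: what is moved stays moved. The work goes in short steps, Python scripts to look and compute and a tool call to move; the robot and the scene stay as the last step left them, time stands still between calls to the robot, and variables do not carry over. Pictures are saved under pics/ and viewed, and the job is handed in when it is done.

Besides the shell and the picture viewer there is one more tool, called after "Call:" as name(argument=value, ...), one argument or row to a line, values as JSON. move_arm: Moves the arm, as the interface text tells. Its arguments: {"type":"object","properties":{"linear":{"type":"array","items":{"type":"array","items":{"type":"number"}}},"twist":{"type":"array","items":{"type":"array","items":{"type":"number"}}},"grip":{"type":"number"},"force":{"type":"number"}},"required":["linear","twist"]}

```bash
mkdir -p pics; ls; cat > h.py <<'E'
from plant import *
import numpy as np, cv2
def cam(n):
    c=read_camera(n)
    R=cv2.Rodrigues(np.array(c['rvec'],float))[0]; c['R']=R; c['t']=np.array(c['tvec'],float).ravel()
    return c
def cloud(c):
    d=c['depth']; v,u=np.mgrid[:400,:640]
    P=np.stack([(u-c['cx'])/c['fx']*d,(v-c['cy'])/c['fy']*d,d],-1)
    return (P-c['t'])@c['R']   # R^T (P-t)
def proj(c,p):
    q=c['R']@np.array(p)+c['t']; return c['fx']*q[0]/q[2]+c['cx'],c['fy']*q[1]/q[2]+c['cy']
E
python3 - <<'E'
from h import *
print(get_state())
import pickle
D={}
for n in ['scene','side','wrist']:
    c=cam(n); D[n]=c; cv2.imwrite(f'pics/{n}0.png',c['img']); print(n,c['fx'],-c['R'].T@c['t'])
pickle.dump({n:dict(D[n]) for n in D},open('d0.pkl','wb'))
E
```

```text
pics
{'time': 0.0, 'qpos': array([ 9.93991778e-01,  2.87185340e-01,  1.57818419e+00, -2.54806059e-06,
        1.27860279e+00, -1.50025003e-01]), 'dq': array([ 0.00167181, -0.00010325,  0.00029594, -0.0004183 , -0.00228169,
        0.00066105]), 'joint_efforts': array([ 4.10802149e-04, -4.05977726e+01, -2.92630291e+01, -6.61095669e-05,
        5.70499702e-03,  6.68817854e-07]), 'eef_pos': array([0.2790452 , 0.61391552, 0.23793015]), 'tcp_rot': array([ 2.11773489e-01,  9.77318052e-01, -1.11255918e-03, -4.21808633e-04]), 'contact_force': array([0.43286342, 0.34378392, 0.49412498]), 'wrist_torque': array([-0.00966035, -0.02343999, -0.01803241]), 'opening': 1.0017052597294405}
scene 386.45322235612383 [0.14664959 0.56713132 0.82131873]
side 385.7423070004825 [1.39773871 0.23396843 0.88867776]
wrist 323.6816396094557 [0.21963617 0.64244293 0.37442531]
```

View pics/scene0.png

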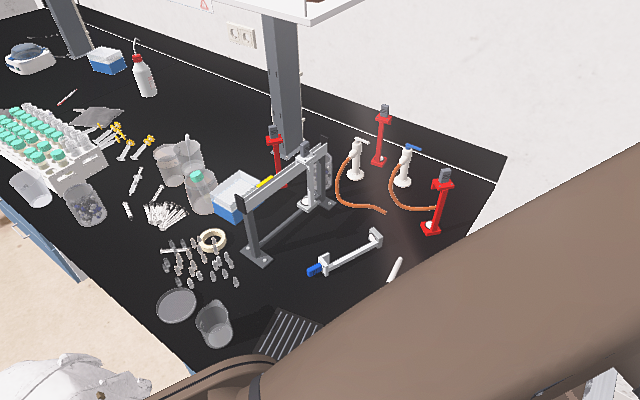

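View pics/side0.png

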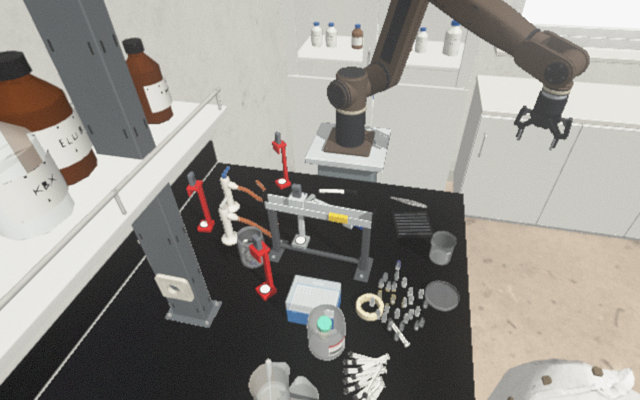

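View pics/wrist0.png

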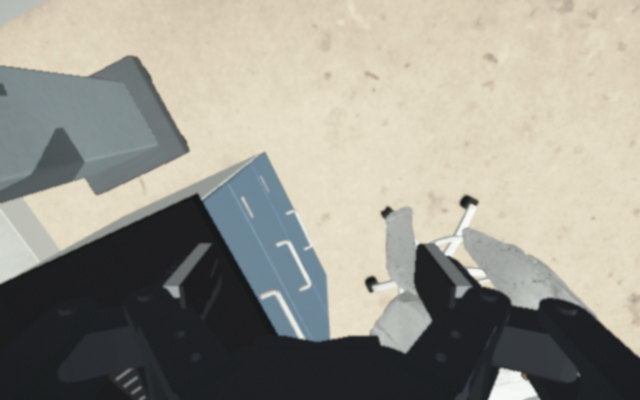

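```bash
python3 - <<'E'
from h import *
import pickle
D=pickle.load(open('d0.pkl','rb'))
a=D['scene']['img'][120:370,150:460]; cv2.imwrite('pics/s1.png',cv2.resize(a,None,fx=2.4,fy=2.4,interpolation=cv2.INTER_CUBIC))
a=D['side']['img'][150:300,180:480]; cv2.imwrite('pics/s2.png',cv2.resize(a,None,fx=2.6,fy=2.6,interpolation=cv2.INTER_CUBIC))
P=cloud(D['scene'])
def s(n,l):
    P=cloud(D[n])
    for u,v in l: print(n,(u,v),P[v,u].round(4))
s('scene',[(313,270),(345,256),(375,237),(265,182),(243,200),(325,148),(290,330),(213,320),(200,185),(90,205)])
s('side',[(338,217),(297,190),(411,225),(440,250),(268,203),(371,218),(250,245),(345,222)])
E
```

```text
scene (313, 270) [0.5068 0.1272 0.0283]
scene (345, 256) [0.466  0.0458 0.0298]
scene (375, 237) [ 0.4349 -0.0508  0.0336]
scene (265, 182) [0.6702 0.0939 0.211 ]
scene (243, 200) [0.6555 0.1791 0.2267]
scene (325, 148) [ 0.6416 -0.1102  0.2008]
scene (290, 330) [0.4611 0.2737 0.0036]
scene (213, 320) [0.6087 0.3638 0.0235]
scene (200, 185) [0.9196 0.1147 0.0857]
scene (90, 205) [1.1135 0.34   0.0743]
side (338, 217) [0.6827 0.0902 0.2049]
side (297, 190) [ 0.6552 -0.025   0.2536]
side (411, 225) [0.4606 0.2879 0.0047]
side (440, 250) [0.6112 0.37   0.0669]
side (268, 203) [ 0.6655 -0.1076  0.2023]
side (371, 218) [0.6609 0.1734 0.1978]
side (250, 245) [ 0.8063 -0.1072  0.1841]
side (345, 222) [0.6847 0.1092 0.1927]
```

View pics/s1.png

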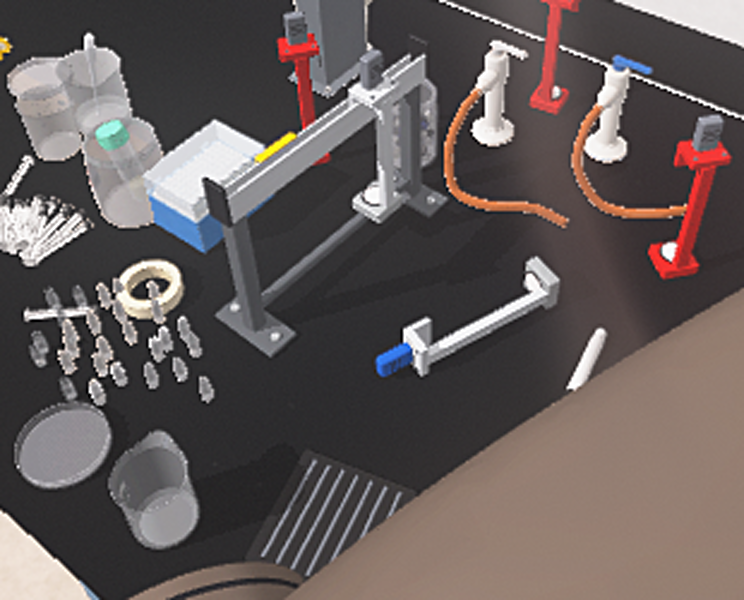

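View pics/s2.png

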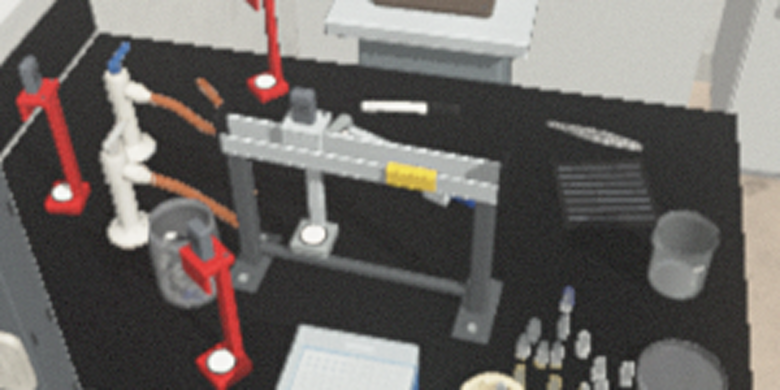

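```bash
cat >> h.py <<'E'
from scipy.optimize import least_squares
CB=np.array([[-22,22,-22,22,0,16],[-21,-9,-8,8,16,172],[-21,15,-22,22,172,182],[8,15,-22,22,150,172],[-7,7,-12,12,182,221]])/1000.
RB=np.array([[-2,2,-150,150,181,215],[20,23,-150,150,181,205],[-2,23,-150,150,177,185]])/1000.
def sd(p,B):
    c=(B[:,0::2]+B[:,1::2])/2;h=(B[:,1::2]-B[:,0::2])/2
    q=abs(p[:,None]-c)-h
    return (np.linalg.norm(np.maximum(q,0),axis=2)+np.minimum(q.max(2),0)).min(1)
def Rz(a): return np.array([[np.cos(a),-np.sin(a),0],[np.sin(a),np.cos(a),0],[0,0,1]])
def fit(pts,B,R0,x0,z,loss=0.003):
    # pose: R=Rz(a)R0, origin (x,y,z)
    f=lambda q: sd((pts-[q[0],q[1],z])@(Rz(q[2])@R0),B)
    r=least_squares(f,x0,loss='soft_l1',f_scale=loss,x_scale=[.01,.01,.05]); return r.x,np.median(abs(f(r.x)))
RL=np.array([[1,0,0],[0,0,1],[0,-1,0]]).T.copy() 
# lying: columns x,y,z axes: x->+x, y->-z, z->+y
RL=np.array([[1,0,0],[0,0,1],[0,-1,0.]])
def sel(P,lo,hi):
    p=P.reshape(-1,3); return p[((p>lo)&(p<hi)).all(1)]
E
python3 - <<'E'
from h import *
import pickle
D=pickle.load(open('d0.pkl','rb'))
for n in ['scene','side']:
    P=cloud(D[n])
    p=sel(P,[.38,-.12,.012],[.56,.18,.08])
    if n=='side': p=p[p[:,0]<.56]
    print(n,len(p),'carrier',fit(p,CB,RL,[.45,-.06,0.2],.022))
    p=sel(P,[.60,-.16,.17],[.72,.21,.217])
    print(len(p),'rail',fit(p,RB,np.eye(3),[.65,.03,0],0))
    for z in [.2,.21]:
        q=sel(P,[.6,-.2,z-.004],[.72,.3,z+.004]);print(q.min(0),q.max(0))
    img=D[n]['img'].astype(int)
    m=(img[...,2]>180)&(img[...,1]>150)&(img[...,0]<90)
    q=P[m]; q=q[(abs(q[:,2]-.2)<.03)&(abs(q[:,0]-.68)<.05)]; print('marker',len(q),q.min(0),q.max(0),q.mean(0))
    q=sel(P,[.55,.3,.015],[.7,.45,.1]); print('beaker',q.min(0),q.max(0))
    q=sel(P,[.7,-.2,.02],[.9,0,.12]); print('jar',q.min(0),q.max(0))
    q=sel(P,[.58,-.07,.03],[.649,.02,.15]); print('hung',np.median(q,0),q.min(0),q.max(0))
c=D['scene'];P=cloud(c)
q=P[np.ix_(range(300,360),range(240,330))].reshape(-1,3); 
print(sel(q[None],[.3,.15,.003],[.6,.4,.01]).min(0),sel(q[None],[.3,.15,.003],[.6,.4,.01]).max(0))
c=D['side'];a=c['img'][200:250,380:450];cv2.imwrite('pics/mat.png',cv2.resize(a,None,fx=10,fy=10,interpolation=cv2.INTER_CUBIC))
E
```

```text
scene 815 carrier (array([ 0.43575914, -0.06606004, -0.37527685]), np.float64(0.0007735234061688398))
1477 rail (array([ 0.6490879 ,  0.03178948, -0.07520733]), np.float64(0.001179423960282983))
[ 0.62677263 -0.12138062  0.19604863] [0.68283861 0.18278657 0.20399938]
[ 0.62602124 -0.12049363  0.20600628] [0.68447365 0.18187615 0.21393982]
marker 58 [0.67017323 0.0613143  0.20477862] [0.68276174 0.11262031 0.21101402] [0.67735937 0.08799461 0.20704843]
beaker [0.55004995 0.34006534 0.01502182] [0.61499354 0.4101941  0.08363465]
jar [ 0.70002577 -0.19917749  0.05869458] [ 8.82634648e-01 -2.85263525e-04  1.19065499e-01]
hung [ 0.62918181 -0.02321751  0.07926729] [ 0.62350248 -0.04992195  0.04299769] [ 0.64883082 -0.00584596  0.14895658]
side 122 carrier (array([ 0.43139638, -0.06349245, -0.45703445]), np.float64(0.0013626671747688779))
1660 rail (array([ 0.65196754,  0.03227157, -0.068516  ]), np.float64(0.001129367338506395))
[ 0.64182584 -0.12227025  0.1960241 ] [0.68526873 0.18323989 0.20398862]
[ 0.6407334  -0.12160177  0.20601925] [0.6847235  0.18326989 0.21398778]
marker 97 [0.67813107 0.06549174 0.18704698] [0.68526873 0.11159654 0.20918598] [0.68203041 0.08852139 0.19885159]
beaker [0.55008972 0.34145779 0.01548058] [0.67733886 0.41135846 0.08788385]
jar [ 0.70051749 -0.19879679  0.02005091] [ 8.81997030e-01 -1.74513450e-04  1.19832874e-01]
hung [ 0.63760729 -0.02618681  0.08407238] [ 0.62602394 -0.04945869  0.05191939] [ 0.64883502 -0.0055874   0.14992524]
[0.40691641 0.21991681 0.00300002] [0.56229632 0.36103886 0.00775086]
```

View pics/mat.png

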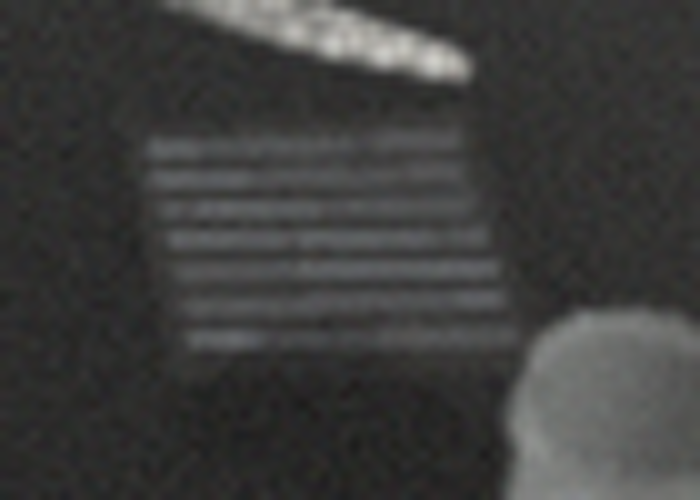

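Call:
move_arm(
  linear=[
    [0.011,-0.036,0],
    [0.011,-0.036,0],
    [0.011,-0.036,0],
    [0.011,-0.036,0],
    [0.011,-0.036,0],
    [0.011,-0.036,0],
    [0.011,-0.036,0],
    [0.011,-0.036,0],
    [0.011,-0.036,0],
    [0.011,-0.036,0],
  ],
  twist=[
    [0,0,-5.4],
    [0,0,-5.4],
    [0,0,-5.4],
    [0,0,-5.4],
    [0,0,-5.4],
    [0,0,-5.4],
    [0,0,-5.4],
    [0,0,-5.4],
    [0,0,-5.4],
    [0,0,-5.4],
  ],
  grip=0.6,
)

```text
time: 0.98
eef_pos: [0.3856, 0.2434, 0.2318]
tcp_rot: [0.644, 0.765, -0.002, -0.003]
contact_force: [0.8, -0.3, -0.3]
opening: 0.601
```

```bash
python3 - <<'E'
from h import *
import plant; print([x for x in dir(plant) if x[0]!='_'])
s=get_state(); print(s['time'],s['qpos'].round(4),s['eef_pos'],s['tcp_rot'],s['opening'])
E
```

```text
['Unreachable', 'get_state', 'read_camera', 'sign_off', 'tips_ahead']
0.9833 [ 0.3387 -0.2052  2.0984  0.0022  1.2551  0.1677] [0.38561591 0.24339025 0.23178261] [ 0.64439513  0.76468466 -0.0023369  -0.00261426] 0.6008312693865868
```

Call:
move_arm(
  linear=[
    [0.0113,-0.0375,-0.01],
    [0.0113,-0.0375,-0.01],
    [0.0113,-0.0375,-0.01],
    [0.0113,-0.0375,-0.01],
    [0.0113,-0.0375,-0.01],
    [0.0113,-0.0375,-0.01],
    [0,0,0],
    [0,0,0],
  ],
  twist=[
    [0,0,-5.2],
    [0,0,-5.2],
    [0,0,-5.2],
    [0,0,-5.2],
    [0,0,-5.2],
    [0,0,-5.2],
    [0,0,0],
    [0,0,0],
  ],
)

```text
time: 1.65
eef_pos: [0.454, 0.0031, 0.1711]
tcp_rot: [0.838, 0.546, 0.0, -0.0]
contact_force: [0.7, 0.7, -0.8]
opening: 0.6
```

```bash
python3 - <<'E'
from h import *
import plant,pickle; print(plant.tips_ahead)
s=get_state(); print(s['time'],s['qpos'].round(4),s['eef_pos'],s['tcp_rot'],s['opening'])
for n in ['scene','wrist','side']:
    c=cam(n); cv2.imwrite(f'pics/{n}1.png',c['img']); P=cloud(c); pickle.dump(c,open(f'{n}1.pkl','wb'))
    p=sel(P,[.38,-.12,.006],[.56,.18,.06]); print(n,len(p)); 
    try: print(fit(p,CB,RL,[.436,-.066,-.375],.022))
    except Exception as e: print(e)
E
```

```text
0.008
1.65 [-2.1760e-01 -1.4680e-01  2.1648e+00  9.0000e-04  1.1229e+00  1.9690e-01] [0.45403186 0.00312426 0.17105645] [ 8.37586951e-01  5.46303812e-01  4.92171881e-04 -4.60626801e-05] 0.5998961019009611
scene 845
(array([ 0.43562189, -0.0662101 , -0.37580976]), np.float64(0.0006985206618832862))
wrist 5966
(array([ 0.43693368, -0.06382771, -0.37383585]), np.float64(0.0013096620869510415))
side 135
(array([ 0.43320073, -0.0639751 , -0.37924218]), np.float64(0.00138763256908612))
```

View pics/wrist1.png

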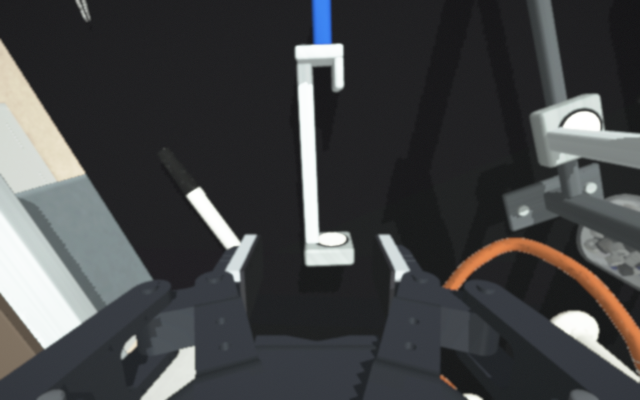

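View pics/scene1.png

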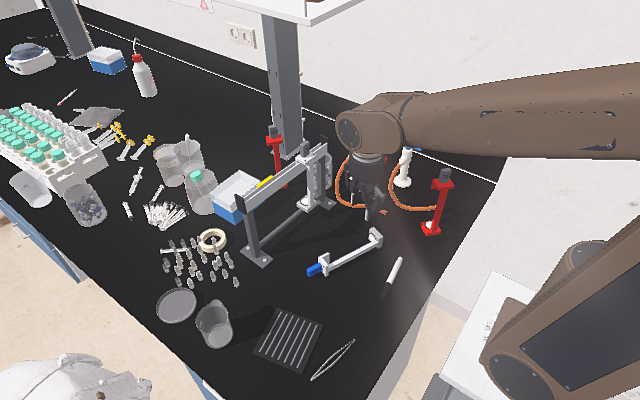

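Call:
move_arm(
  linear=[
    [0,0.004,-0.025],
    [0,0.004,-0.025],
    [0,0.004,-0.025],
    [-0.001,0.004,-0.025],
    [0,0,-0.025],
    [0,0,-0.02],
    [0,0,-0.009],
    [0,0,0],
  ],
  twist=[
    [0,0,1.2],
    [0,0,1.1],
    [0,0,0],
    [0,0,0],
    [0,0,0],
    [0,0,0],
    [0,0,0],
    [0,0,0],
  ],
)

```text
time: 2.47
eef_pos: [0.4552, 0.0343, 0.0193]
tcp_rot: [0.817, 0.577, 0.008, 0.006]
contact_force: [-0.4, 0.0, -0.1]
opening: 0.598
```

```bash
python3 - <<'E'
from h import *
s=get_state(); print(s['time'],s['qpos'].round(4),s['eef_pos'],s['tcp_rot'],s['opening'],s['contact_force'])
c=cam('wrist'); cv2.imwrite('pics/w2.png',c['img'])
import pickle
c=pickle.load(open('scene1.pkl','rb')); cv2.imwrite('pics/mat2.png',cv2.resize(c['img'][300:385,240:370],None,fx=6,fy=6,interpolation=cv2.INTER_CUBIC))
E
```

```text
2.4667 [-0.149   0.115   2.2424  0.0034  0.7656  0.1903] [0.45520672 0.03428907 0.01928422] [0.8170005  0.57656066 0.0075328  0.00558959] 0.5976965459675344 [-0.43338176  0.01136635 -0.1027431 ]
```

View pics/w2.png

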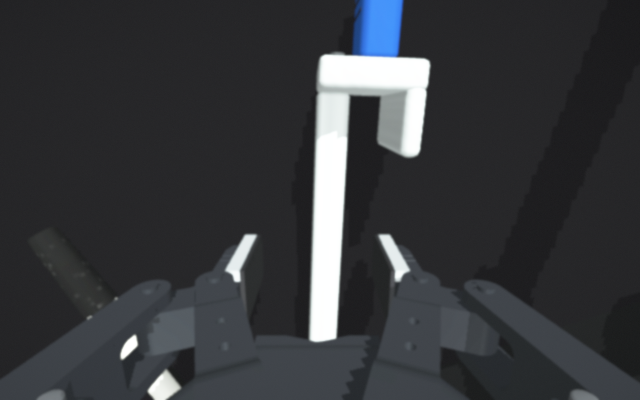

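View pics/mat2.png

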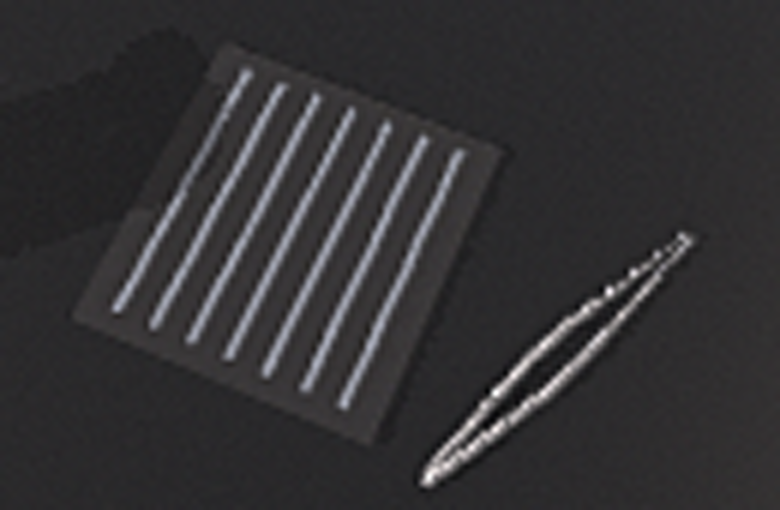

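Call:
move_arm(
  linear=[
    [0,0,-0.006],
    [0,0,0],
  ],
  twist=[
    [0,1.0,-1.8],
    [0,0,0],
  ],
)

```text
time: 2.68
eef_pos: [0.4573, 0.0354, 0.0164]
tcp_rot: [0.825, 0.564, 0.002, 0.002]
contact_force: [-0.1, 0.6, -0.6]
opening: 0.601
```

```bash
python3 - <<'E'
from h import *
import pickle
def ray(c,u,v,z):
    d=c['R'].T@np.array([(u-c['cx'])/c['fx'],(v-c['cy'])/c['fy'],1]); o=-c['R'].T@c['t']
    return o+d*(z-o[2])/d[2]
c=pickle.load(open('scene1.pkl','rb'))
K=[ray(c,240+(u+.5)/6-.5,300+(v+.5)/6-.5,.004) for u,v in [(228,42),(503,152),(375,445),(72,318)]]
print(np.round(K,4),np.mean(K,0))
s=get_state(); print(s['eef_pos'],s['tcp_rot'])
E
```

```text
[[0.5224 0.2457 0.004 ]
 [0.4073 0.2198 0.004 ]
 [0.3789 0.3334 0.004 ]
 [0.4948 0.3623 0.004 ]] [0.45085416 0.2903191  0.004     ]
[0.45725618 0.03539368 0.01641672] [0.82545804 0.56445603 0.00193601 0.00215964]
```

Call:
move_arm(
  linear=[
    [0,0,0],
    [0,0,0],
    [0,0,0],
    [0,0,0],
    [0,0,0],
    [0,0,0],
    [0,0,0],
    [0,0,0],
  ],
  twist=[
    [0,0,0],
    [0,0,0],
    [0,0,0],
    [0,0,0],
    [0,0,0],
    [0,0,0],
    [0,0,0],
    [0,0,0],
  ],
  grip=0,
  force=80,
)

```text
time: 3.35
eef_pos: [0.4601, 0.0357, 0.0212]
tcp_rot: [0.825, 0.566, 0.006, 0.005]
contact_force: [-0.3, 0.1, -1.9]
opening: 0.12
```

Call:
move_arm(
  linear=[
    [0,0,0.02],
    [0,0,0.025],
    [0,0,0.025],
    [0,0,0.025],
    [0,0,0.025],
    [0,0,0.02],
    [0,0,0],
  ],
  twist=[
    [0,0,0],
    [0,0,0],
    [0,0,0],
    [0,0,0],
    [0,0,0],
    [0,0,0],
    [0,0,0],
  ],
)

```text
time: 3.93
eef_pos: [0.4531, 0.0366, 0.1612]
tcp_rot: [0.825, 0.565, 0.001, -0.001]
contact_force: [0.8, 0.2, -2.3]
opening: 0.115
```

```bash
python3 - <<'E'
from h import *
s=get_state(); print(s['time'],s['qpos'].round(4),s['eef_pos'],s['tcp_rot'],s['opening'],s['contact_force'])
c=cam('scene'); cv2.imwrite('pics/sc3.png',c['img'][100:400,150:550])
E
```

```text
3.9333 [-1.4420e-01 -1.3220e-01  2.1715e+00  1.8000e-03  1.1023e+00  2.2450e-01] [0.45308968 0.03658463 0.16124675] [ 8.24963784e-01  5.65185009e-01  5.57721477e-04 -5.91507427e-04] 0.1151028944596517 [ 0.83655426  0.15170386 -2.31284325]
```

View pics/sc3.png

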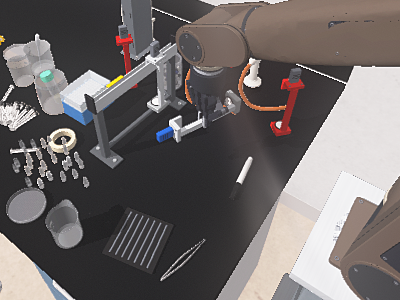

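Call:
move_arm(
  linear=[
    [0,0.012,0.006],
    [0,0.012,0.006],
    [0,0.012,0.006],
    [0,0.012,0.006],
    [0,0.012,0.006],
    [0,0.012,0.006],
    [0,0,0],
  ],
  twist=[
    [6.06,-2.35,0],
    [6.06,-2.35,0],
    [6.06,-2.35,0],
    [6.06,-2.35,0],
    [6.06,-2.35,0],
    [6.06,-2.35,0],
    [0,0,0],
  ],
)

```text
time: 4.57
eef_pos: [0.4452, 0.113, 0.1823]
tcp_rot: [0.775, 0.53, 0.279, -0.203]
contact_force: [-0.7, -0.7, -4.2]
opening: 0.114
```

```bash
cat > st.py <<'E'
from h import *
from scipy.spatial.transform import Rotation as Ro
s=get_state(); R=Ro.from_quat(s['tcp_rot']).as_matrix()
print(s['time'],s['qpos'].round(3),s['eef_pos'].round(4),'open',round(s['opening'],3),'F',s['contact_force'].round(1));print('toolx(car z)',R[:,0].round(3),'tooly(car x)',R[:,1].round(3),'toolz',R[:,2].round(3))
E
python3 st.py
```

```text
4.5667 [-0.346 -0.238  2.333  0.776  1.18  -0.332] [0.4452 0.113  0.1823] open 0.114 F [-0.7 -0.7 -4.2]
toolx(car z) [0.283 0.708 0.647] tooly(car x) [ 0.934 -0.357 -0.018] toolz [ 0.218  0.61  -0.762]
```

Call:
move_arm(
  linear=[
    [0.005,0.015,0.003],
    [0.005,0.015,0.003],
    [0.005,0.015,0.003],
    [0.005,0.015,0.003],
    [0,0,0],
  ],
  twist=[
    [5.7,-1.8,3],
    [5.8,-1.5,3],
    [5.9,-1.2,3],
    [6,-0.9,3],
    [0,0,0],
  ],
)

```text
time: 4.98
eef_pos: [0.4614, 0.1733, 0.184]
tcp_rot: [0.647, 0.548, 0.387, -0.363]
contact_force: [-1.0, -0.6, -3.5]
opening: 0.118
```

```bash
python3 st.py
```

```text
4.9833 [-0.329  0.023  2.269  1.094  1.424 -0.685] [0.4614 0.1733 0.184 ] open 0.118 F [-1.  -0.6 -3.5]
toolx(car z) [0.101 0.428 0.898] tooly(car x) [ 0.989 -0.137 -0.045] toolz [ 0.104  0.893 -0.437]
```

```bash
cat > tw.py <<'E'
import sys
from h import *
from scipy.spatial.transform import Rotation as Ro
yaw=float(sys.argv[1]);kind=sys.argv[2]
R=Ro.from_quat(get_state()['tcp_rot'])
c,s=np.cos(yaw),np.sin(yaw)
if kind=='side': T=np.array([[0,c,-s],[0,s,c],[1,0,0]])  # columns toolx=up, tooly=(c,s,0), toolz
else: # down: tooly=(c,s,0), toolz=-z, toolx = y×z
    y=np.array([c,s,0]);z=np.array([0,0,-1.]);T=np.stack([np.cross(y,z),y,z],1)
print('twist deg',np.degrees((Ro.from_matrix(T)*R.inv()).as_rotvec()).round(2))
E
python3 tw.py -0.07 side
```

```text
twist deg [25.55 -5.23  3.24]
```

Call:
move_arm(
  linear=[
    [-0.002,0.026,-0.002],
    [-0.002,0.026,-0.002],
    [-0.002,0.026,-0.002],
    [-0.002,0.026,-0.002],
    [-0.002,0.025,-0.002],
    [0,0,0],
    [0,0,0],
  ],
  twist=[
    [5.1,-1.05,0.65],
    [5.1,-1.05,0.65],
    [5.1,-1.05,0.65],
    [5.1,-1.05,0.65],
    [5.1,-1.05,0.65],
    [0,0,0],
    [0,0,0],
  ],
)

```text
time: 5.57
eef_pos: [0.4485, 0.3063, 0.1609]
tcp_rot: [0.528, 0.486, 0.502, -0.483]
contact_force: [1.2, -0.1, -2.0]
opening: 0.115
```

```bash
python3 st.py; python3 tw.py -.07 side; python3 - <<'E'
from h import *
for n in ['scene','side']:
    c=cam(n); cv2.imwrite(f'pics/{n}4.png',c['img'])
E
```

```text
5.5667 [-0.082  0.313  2.26   1.537  1.557 -0.981] [0.4485 0.3063 0.1609] open 0.115 F [ 1.2 -0.1 -2. ]
toolx(car z) [0.024 0.028 0.999] tooly(car x) [ 0.998 -0.061 -0.022] toolz [ 0.061  0.998 -0.03 ]
twist deg [ 1.62 -1.37 -0.52]
```

View pics/scene4.png

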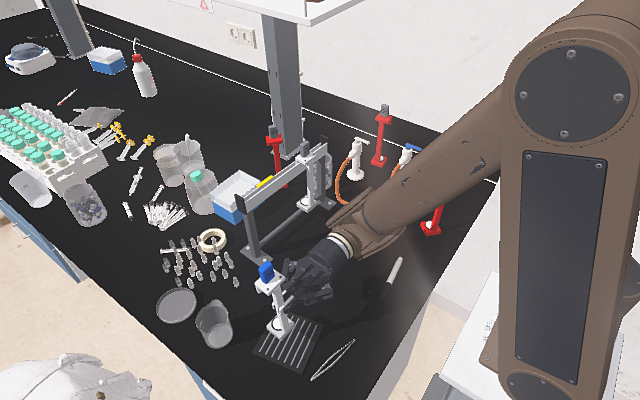

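View pics/side4.png

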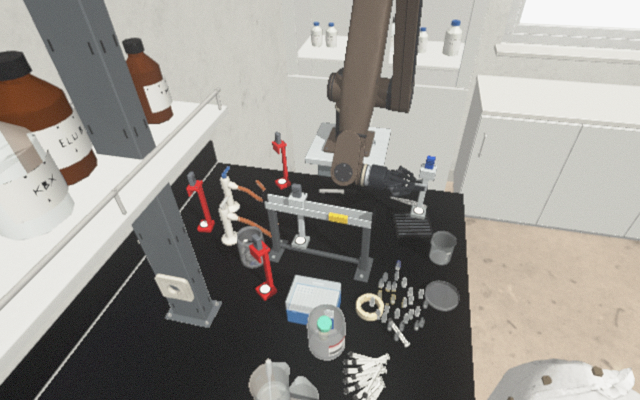

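```bash
cat > pose.py <<'E'
import sys
from h import *
from scipy.spatial.transform import Rotation as Ro
def fit6(pts,x0,yaw0):
    R0=Rz(yaw0)
    f=lambda q: sd((pts-q[:3])@(R0@Ro.from_rotvec(q[3:]).as_matrix()),CB)
    q=np.r_[x0,0,0,0]
    for k in range(3):
        q=least_squares(f,q,loss='soft_l1',f_scale=.002,x_scale=[.01]*3+[.05]*3).x
        m=abs(f(q))<.008; pts=pts[m]
    R=R0@Ro.from_rotvec(q[3:]).as_matrix()
    return q[:3],R,len(pts),np.median(abs(f(q)))
def look(x0,yaw0,cams=('scene','side'),save=None):
    for n in cams:
        c=cam(n); P=cloud(c).reshape(-1,3); x0=np.array(x0)
        if save: cv2.imwrite(f'pics/{n}_{save}.png',c['img'])
        d=(P-x0)@Rz(yaw0); p=P[(abs(d[:,0])<.04)&(abs(d[:,1])<.035)&(d[:,2]>.005)&(d[:,2]<.235)]
        o,R,k,e=fit6(p,x0,yaw0)
        print(n,k,e.round(4),'o',o.round(4),'x',R[:,0].round(3),'z',R[:,2].round(3),'yaw',np.arctan2(R[1,0],R[0,0]).round(3))
if __name__=='__main__':
    a=[float(v) for v in sys.argv[1:5]]; look(a[:3],a[3],save=sys.argv[5] if len(sys.argv)>5 else None)
E
python3 pose.py .463 .294 .06 -.07
```

```text
scene 1359 0.0006 o [0.4606 0.2989 0.058 ] x [ 0.998 -0.06  -0.026] z [0.028 0.031 0.999] yaw -0.06
side 627 0.0013 o [0.4604 0.2972 0.0611] x [ 0.998 -0.059 -0.024] z [0.026 0.03  0.999] yaw -0.059
```

Call:
move_arm(
  linear=[
    [0,-0.003,-0.01],
    [0,0,-0.015],
    [0,0,-0.015],
    [0,0,-0.008],
    [0,0,0],
    [0,0,0],
  ],
  twist=[
    [1.6,-1.4,-0.5],
    [0,0,0],
    [0,0,0],
    [0,0,0],
    [0,0,0],
    [0,0,0],
  ],
)

```text
time: 6.27
eef_pos: [0.4574, 0.2969, 0.1208]
tcp_rot: [0.514, 0.486, 0.526, -0.472]
contact_force: [1.4, 0.1, -2.7]
opening: 0.115
```

```bash
python3 st.py; python3 tw.py -.07 side; python3 pose.py .46 .294 .01 -.07
```

```text
6.2667 [-0.103  0.44   2.231  1.551  1.578 -1.127] [0.4574 0.2969 0.1208] open 0.115 F [ 1.4  0.1 -2.7]
toolx(car z) [-0.026  0.004  1.   ] tooly(car x) [ 0.996 -0.082  0.026] toolz [ 0.082  0.997 -0.002]
twist deg [0.24 1.48 0.68]
scene 1231 0.0006 o [0.474  0.2926 0.0172] x [ 0.997 -0.079  0.02 ] z [-0.019  0.007  1.   ] yaw -0.079
side 646 0.0016 o [0.4871 0.2914 0.0206] x [ 0.994 -0.054  0.092] z [-0.092  0.011  0.996] yaw -0.054
```

Call:
move_arm(
  linear=[
    [-0.004,0,-0.006],
    [0,0,0],
    [0,0,0],
  ],
  twist=[
    [0.2,1.2,0.6],
    [0,0,0],
    [0,0,0],
  ],
)

```text
time: 6.62
eef_pos: [0.4538, 0.2969, 0.1165]
tcp_rot: [0.515, 0.484, 0.519, -0.48]
contact_force: [0.1, -0.8, -3.0]
opening: 0.121
```

```bash
python3 st.py; python3 tw.py -.07 side; python3 pose.py .465 .292 .01 -.07
```

```text
6.6167 [-0.103  0.452  2.23   1.541  1.585 -1.119] [0.4538 0.2969 0.1165] open 0.121 F [ 0.1 -0.8 -3. ]
toolx(car z) [-0.008  0.001  1.   ] tooly(car x) [ 0.998 -0.07   0.008] toolz [ 0.07   0.998 -0.   ]
twist deg [ 0.04  0.43 -0.01]
scene 1243 0.0006 o [0.4684 0.2931 0.0127] x [ 0.998 -0.069  0.   ] z [-0.     0.003  1.   ] yaw -0.069
side 614 0.0011 o [0.4671 0.2931 0.0149] x [ 0.998 -0.06   0.003] z [-0.003  0.003  1.   ] yaw -0.06
```

Upright, about 9 mm above the mat. Lower gently.

Call:
move_arm(
  linear=[
    [0,0,-0.005],
    [0,0,-0.003],
    [0,0,-0.002],
    [0,0,0],
  ],
  twist=[
    [0,0,0],
    [0,0,0],
    [0,0,0],
    [0,0,0],
  ],
)

```text
time: 7.05
eef_pos: [0.4539, 0.2971, 0.1073]
tcp_rot: [0.514, 0.484, 0.52, -0.481]
contact_force: [0.2, -0.0, -2.1]
opening: 0.119
```

```bash
python3 st.py; python3 pose.py .465 .292 .005 -.07
```

```text
7.05 [-0.103  0.48   2.223  1.542  1.589 -1.141] [0.4539 0.2971 0.1073] open 0.119 F [ 0.2 -0.  -2.1]
toolx(car z) [-0.009 -0.004  1.   ] tooly(car x) [ 0.998 -0.069  0.009] toolz [0.069 0.998 0.005]
scene 1191 0.0006 o [0.4686 0.2938 0.0033] x [ 0.998 -0.066  0.002] z [-0.002 -0.001  1.   ] yaw -0.066
side 601 0.0012 o [0.468  0.2939 0.0056] x [ 0.997 -0.074  0.005] z [-0.005 -0.001  1.   ] yaw -0.074
```

Call:
move_arm(
  linear=[
    [0,0,-0.002],
    [0,0,0],
  ],
  twist=[
    [0,0,0],
    [0,0,0],
  ],
)

```text
time: 7.32
eef_pos: [0.4542, 0.2972, 0.1074]
tcp_rot: [0.511, 0.483, 0.522, -0.482]
contact_force: [-0.4, -0.8, -2.7]
opening: 0.119
```

Call:
move_arm(
  linear=[
    [0,0,-0.003],
    [0,0,-0.001],
    [0,0,0],
  ],
  twist=[
    [0,0,0],
    [0,0,0],
    [0,0,0],
  ],
)

```text
time: 7.57
eef_pos: [0.4545, 0.2971, 0.1075]
tcp_rot: [0.507, 0.482, 0.525, -0.485]
contact_force: [0.5, -1.2, -0.0]
opening: 0.119
```

```bash
python3 st.py; python3 tw.py -.07 side; python3 pose.py .465 .292 .005 -.07
```

```text
7.5667 [-0.102  0.493  2.216  1.546  1.607 -1.153] [0.4545 0.2971 0.1075] open 0.119 F [ 0.5 -1.2 -0. ]
toolx(car z) [-0.016 -0.021  1.   ] tooly(car x) [ 0.998 -0.065  0.014] toolz [0.064 0.998 0.022]
twist deg [-1.22  0.9  -0.31]
scene 1206 0.0006 o [0.4694 0.2953 0.0038] x [ 0.998 -0.065  0.004] z [-0.005 -0.014  1.   ] yaw -0.065
side 599 0.0012 o [0.4688 0.2957 0.006 ] x [ 0.998 -0.063  0.007] z [-0.008 -0.015  1.   ] yaw -0.063
```

Call:
move_arm(
  linear=[
    [0,0,0],
    [0,0,0],
    [0,0,0],
    [0,0,0],
    [0,0,0],
    [0,0,0],
    [0,0,0],
  ],
  twist=[
    [0,0,0],
    [0,0,0],
    [0,0,0],
    [0,0,0],
    [0,0,0],
    [0,0,0],
    [0,0,0],
  ],
  grip=0.45,
)

```text
time: 8.25
eef_pos: [0.4553, 0.2972, 0.1066]
tcp_rot: [0.508, 0.482, 0.525, -0.483]
contact_force: [-0.2, 0.2, -0.3]
opening: 0.452
```

```bash
python3 st.py; python3 pose.py .468 .295 .005 -.07 rel
```

```text
8.25 [-0.102  0.494  2.216  1.547  1.603 -1.154] [0.4553 0.2972 0.1066] open 0.452 F [-0.2  0.2 -0.3]
toolx(car z) [-0.017 -0.018  1.   ] tooly(car x) [ 0.998 -0.068  0.016] toolz [0.067 0.998 0.019]
scene 1153 0.0005 o [0.4702 0.2952 0.0035] x [ 0.998 -0.064  0.001] z [-0.001  0.005  1.   ] yaw -0.064
side 572 0.001 o [0.4687 0.2957 0.0055] x [ 0.997 -0.073  0.001] z [-0.001  0.01   1.   ] yaw -0.073
```

View pics/scene_rel.png

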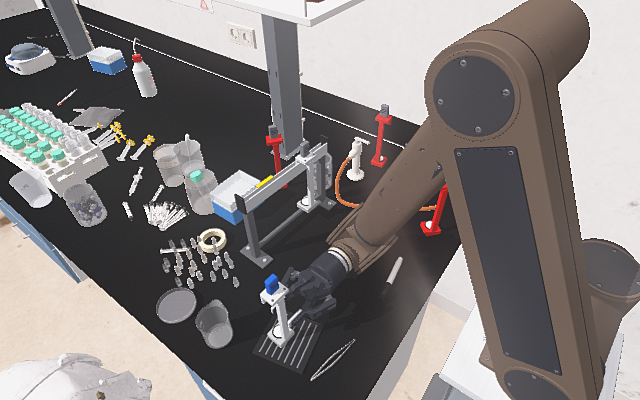

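Call:
move_arm(
  linear=[
    [-0.001,-0.015,0],
    [-0.001,-0.02,0],
    [-0.0015,-0.02,0],
    [-0.0015,-0.02,0],
    [-0.001,-0.02,0],
    [-0.001,-0.01,0.005],
    [0,0,0],
  ],
  twist=[
    [0,0,0],
    [0,0,0],
    [0,0,0],
    [0,0,0],
    [0,0,0],
    [0,0,0],
    [0,0,0],
  ],
)

```text
time: 8.93
eef_pos: [0.4472, 0.1889, 0.1122]
tcp_rot: [0.507, 0.483, 0.525, -0.484]
contact_force: [0.4, 0.3, 0.5]
opening: 0.452
```

```bash
python3 st.py; python3 pose.py .469 .295 .005 -.07; python3 tw.py -.07 down
```

```text
8.9333 [-0.354  0.47   2.237  1.314  1.709 -1.167] [0.4472 0.1889 0.1122] open 0.452 F [0.4 0.3 0.5]
toolx(car z) [-0.018 -0.018  1.   ] tooly(car x) [ 0.998 -0.064  0.017] toolz [0.064 0.998 0.019]
scene 1159 0.0005 o [0.4701 0.2953 0.0036] x [ 0.998 -0.058 -0.   ] z [0. 0. 1.] yaw -0.058
side 604 0.001 o [0.4689 0.2973 0.0056] x [ 0.997 -0.079  0.001] z [-0.001 -0.     1.   ] yaw -0.08
twist deg [-90.84   6.72  -1.06]
```

Call:
move_arm(
  linear=[
    [0,0,0.018],
    [0,0,0.018],
    [0,0,0.018],
    [0,0,0.018],
    [0,0,0.018],
    [0,0,0.018],
    [0,0,0.018],
    [0,0,0.018],
    [0,0,0.018],
    [0,0,0.018],
    [0,0,0.018],
    [0,0,0.018],
    [0,0,0],
    [0,0,0],
  ],
  twist=[
    [-6.5,0.48,-0.08],
    [-6.5,0.48,-0.08],
    [-6.5,0.48,-0.08],
    [-6.5,0.48,-0.08],
    [-6.5,0.48,-0.08],
    [-6.5,0.48,-0.08],
    [-6.5,0.48,-0.08],
    [-6.5,0.48,-0.08],
    [-6.5,0.48,-0.08],
    [-6.5,0.48,-0.08],
    [-6.5,0.48,-0.08],
    [-6.5,0.48,-0.08],
    [-6.5,0.48,-0.08],
    [-6.5,0.48,-0.08],
  ],
)

```text
time: 10.2
eef_pos: [0.4318, 0.2046, 0.3301]
tcp_rot: [0.743, 0.668, -0.013, 0.027]
contact_force: [-0.4, -0.2, -0.8]
opening: 0.452
```

```bash
python3 st.py; python3 tw.py -.07 down
```

```text
10.2 [ 0.261 -0.214  1.928 -0.061  1.426  0.375] [0.4318 0.2046 0.3301] open 0.452 F [-0.4 -0.2 -0.8]
toolx(car z) [ 0.106  0.993 -0.055] tooly(car x) [ 0.994 -0.105  0.023] toolz [ 0.017 -0.058 -0.998]
twist deg [3.28 1.04 2.07]
```

Call:
move_arm(
  linear=[
    [0.01,0.024,-0.006],
    [0.01,0.023,-0.01],
    [0.009,0.023,-0.012],
    [0.009,0.021,-0.012],
    [0,0,0],
    [0,0,0],
  ],
  twist=[
    [1.1,0.35,0.7],
    [1.1,0.35,0.7],
    [1.1,0.35,0.7],
    [0,0,0],
    [0,0,0],
    [0,0,0],
  ],
)

```text
time: 10.7
eef_pos: [0.4636, 0.3116, 0.2889]
tcp_rot: [0.723, 0.691, 0.001, -0.001]
contact_force: [-0.3, 0.2, 0.6]
opening: 0.448
```

```bash
python3 st.py; python3 tw.py -.07 down; python3 - <<'E'
from h import *
c=cam('wrist'); cv2.imwrite('pics/w5.png',c['img']); P=cloud(c)
i=c['img'].astype(int); m=(i[...,0]>120)&(i[...,2]<100)
q=P[m]; q=q[(abs(q[:,0]-.47)<.04)&(abs(q[:,1]-.295)<.04)]; t=q[q[:,2]>.218]
print(len(t),t.min(0),t.max(0),np.median(t,0))
E
```

```text
10.7 [ 0.409 -0.007  1.812  0.003  1.335  0.454] [0.4636 0.3116 0.2889] open 0.448 F [-0.3  0.2  0.6]
toolx(car z) [0.046 0.999 0.003] tooly(car x) [ 0.999 -0.046 -0.   ] toolz [-0.     0.003 -1.   ]
twist deg [-0.17 -0.   -1.38]
682 [0.46339719 0.28638582 0.21803093] [0.47686832 0.31015669 0.22878195] [0.47031166 0.29982345 0.22634861]
```

View pics/w5.png

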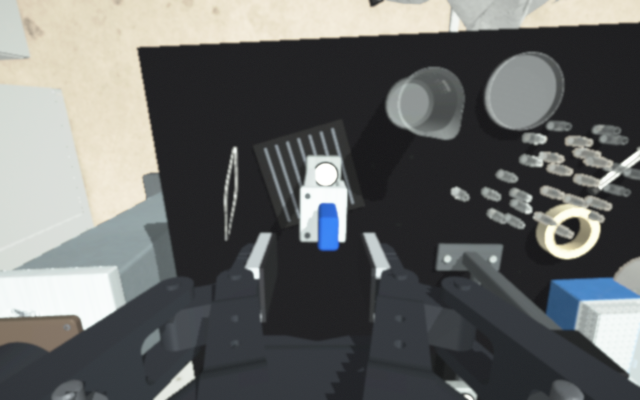

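Call:
move_arm(
  linear=[
    [0.006,-0.0145,-0.01],
    [0,0,-0.01],
    [0,0,0],
    [0,0,0],
  ],
  twist=[
    [0,0,-1.3],
    [0,0,0],
    [0,0,0],
    [0,0,0],
  ],
)

```text
time: 11.08
eef_pos: [0.4671, 0.2967, 0.2691]
tcp_rot: [0.731, 0.683, 0.002, -0.002]
contact_force: [0.2, -0.5, 0.7]
opening: 0.455
```

```bash
python3 st.py
```

```text
11.0833 [ 0.381 -0.006  1.847  0.004  1.298  0.447] [0.4671 0.2967 0.2691] open 0.455 F [ 0.2 -0.5  0.7]
toolx(car z) [0.067 0.998 0.004] tooly(car x) [ 0.998 -0.067 -0.   ] toolz [ 0.     0.004 -1.   ]
```

Call:
move_arm(
  linear=[
    [0.003,0,-0.015],
    [0,0,-0.02],
    [0,0,-0.02],
    [0,0,-0.013],
    [0,0,0],
    [0,0,0],
  ],
  twist=[
    [0,0,0],
    [0,0,0],
    [0,0,0],
    [0,0,0],
    [0,0,0],
    [0,0,0],
  ],
)

```text
time: 11.58
eef_pos: [0.4707, 0.2976, 0.2054]
tcp_rot: [0.731, 0.683, 0.007, -0.0]
contact_force: [0.3, -0.8, 0.6]
opening: 0.45
```

```bash
python3 st.py; python3 pose.py .469 .295 .005 -.07 d; python3 - <<'E'
from h import *
c=cam('wrist'); cv2.imwrite('pics/w6.png',c['img'])
E
```

```text
11.5833 [0.379 0.051 1.909 0.006 1.17  0.444] [0.4707 0.2976 0.2054] open 0.45 F [ 0.3 -0.8  0.6]
toolx(car z) [0.067 0.998 0.01 ] tooly(car x) [ 0.998 -0.067  0.009] toolz [ 0.009  0.01  -1.   ]
scene 958 0.0005 o [0.4701 0.2949 0.0035] x [ 0.998 -0.07   0.   ] z [0.    0.002 1.   ] yaw -0.071
side 481 0.0013 o [0.4671 0.2974 0.0057] x [ 0.997 -0.056 -0.046] z [ 0.046 -0.002  0.999] yaw -0.056
```

View pics/w6.png

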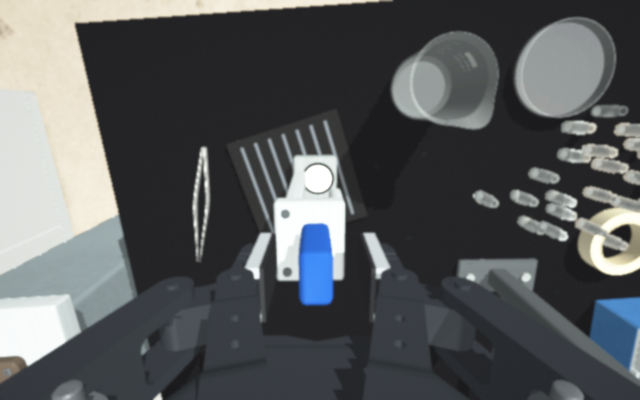

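Call:
move_arm(
  linear=[
    [0,0,-0.002],
    [0,0,0],
    [0,0,0],
    [0,0,0],
    [0,0,0],
    [0,0,0],
    [0,0,0],
  ],
  twist=[
    [0,0,0],
    [0,0,0],
    [0,0,0],
    [0,0,0],
    [0,0,0],
    [0,0,0],
    [0,0,0],
  ],
  grip=0,
  force=80,
)

```text
time: 12.32
eef_pos: [0.4722, 0.2982, 0.2068]
tcp_rot: [0.73, 0.683, 0.01, 0.001]
contact_force: [0.6, -0.5, -0.9]
opening: 0.148
```

```bash
python3 st.py; python3 pose.py .469 .295 .005 -.07 d
```

```text
12.3167 [0.379 0.05  1.907 0.006 1.166 0.444] [0.4722 0.2982 0.2068] open 0.148 F [ 0.6 -0.5 -0.9]
toolx(car z) [0.067 0.998 0.013] tooly(car x) [ 0.998 -0.067  0.014] toolz [ 0.015  0.012 -1.   ]
scene 1041 0.0006 o [0.4734 0.2949 0.0038] x [ 0.998 -0.064  0.011] z [-0.011  0.003  1.   ] yaw -0.064
side 581 0.0016 o [0.4698 0.2979 0.0061] x [ 0.997 -0.061 -0.045] z [0.045 0.    0.999] yaw -0.061
```

Call:
move_arm(
  linear=[
    [0,0,0.01],
    [0,0,0.02],
    [0,0,0.02],
    [0,0,0.02],
    [0,0,0.02],
    [0,0,0],
    [0,0,0],
  ],
  twist=[
    [0,0,0],
    [-0.7,0.8,0],
    [0,0,0],
    [0,0,0],
    [0,0,0],
    [0,0,0],
    [0,0,0],
  ],
)

```text
time: 13.0
eef_pos: [0.469, 0.2969, 0.2987]
tcp_rot: [0.731, 0.683, -0.004, -0.001]
contact_force: [0.3, 0.3, -4.2]
opening: 0.149
```

```bash
python3 st.py;python3 tw.py -.07 down; python3 pose.py .472 .295 .09 -.07 d
```

```text
13.0 [ 3.820e-01 -1.500e-02  1.803e+00 -1.000e-03  1.363e+00  4.500e-01] [0.469  0.2969 0.2987] open 0.149 F [ 0.3  0.3 -4.2]
toolx(car z) [ 0.067  0.998 -0.005] tooly(car x) [ 0.998 -0.067 -0.008] toolz [-0.008 -0.004 -1.   ]
twist deg [ 0.24 -0.46 -0.14]
scene 1334 0.0009 o [0.466  0.2892 0.105 ] x [ 0.997 -0.082 -0.005] z [0.008 0.028 1.   ] yaw -0.082
side 665 0.0016 o [0.4753 0.293  0.0982] x [ 0.994 -0.113 -0.001] z [0.003 0.014 1.   ] yaw -0.113
```

Call:
move_arm(
  linear=[
    [0.006,-0.015,0],
    [0.01,-0.025,0],
    [0.013,-0.03,0],
    [0.013,-0.03,0],
    [0.013,-0.03,0],
    [0.013,-0.028,0],
    [0.01,-0.022,0],
    [0.008,-0.015,0],
    [0,0,0],
    [0,0,0],
    [0,0,0],
  ],
  twist=[
    [0,0,0],
    [0,0,0],
    [0,0,0],
    [0,0,0],
    [0,0,0],
    [0,0,0],
    [0,0,0],
    [0,0,0],
    [0,0,0],
    [0,0,0],
    [0,0,0],
  ],
)

```text
time: 14.02
eef_pos: [0.5486, 0.0926, 0.2764]
tcp_rot: [0.729, 0.684, -0.017, -0.012]
contact_force: [-0.1, -0.1, -2.5]
opening: 0.148
```

```bash
python3 st.py;python3 tw.py -.07 down; python3 pose.py .557 .09 .098 -.07 e
```

```text
14.0167 [-0.012  0.021  1.808 -0.007  1.355  0.054] [0.5486 0.0926 0.2764] open 0.148 F [-0.1 -0.1 -2.5]
toolx(car z) [ 0.064  0.998 -0.009] tooly(car x) [ 0.997 -0.065 -0.042] toolz [-0.042 -0.006 -0.999]
twist deg [ 0.35 -2.41 -0.31]
scene 850 0.002 o [0.5245 0.0696 0.106 ] x [ 0.102 -0.987  0.12 ] z [0.098 0.13  0.987] yaw -1.468
side 453 0.0015 o [0.5323 0.0891 0.084 ] x [ 0.992 -0.036 -0.119] z [0.119 0.014 0.993] yaw -0.036
```

View pics/scene_e.png

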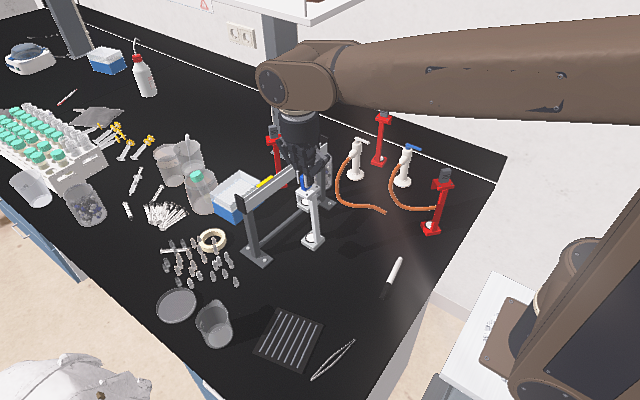

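Call:
move_arm(
  linear=[
    [0.008,0,0.012],
    [0,0,0.01],
    [0,0,0],
    [0,0,0],
  ],
  twist=[
    [0.3,-1.2,-0.3],
    [0,-1.1,0],
    [0,0,0],
    [0,0,0],
  ],
)

```text
time: 14.45
eef_pos: [0.5564, 0.0965, 0.3015]
tcp_rot: [0.729, 0.684, 0.001, 0.001]
contact_force: [-0.6, -0.7, -3.2]
opening: 0.148
```

```bash
cat > held.py <<'E'
import sys
from h import *
from scipy.spatial.transform import Rotation as Ro
# gated fit, initial guess from tool pose: carrier x=tool y, z=-tool z, y=tool x
def pred():
    s=get_state(); T=Ro.from_quat(s['tcp_rot']).as_matrix()
    R=np.stack([T[:,1],T[:,0],-T[:,2]],1)
    return s['eef_pos']+R@np.array([0,0,-.203]),R
def run(o0,R0,save=None,cams=('scene','side')):
    res=[]
    for n in cams:
        c=cam(n); P=cloud(c).reshape(-1,3)
        if save: cv2.imwrite(f'pics/{n}_{save}.png',c['img'])
        P=P[np.linalg.norm(P-o0,axis=1)<.26]
        q=np.zeros(6)
        def f(q,p): return sd((p-o0-q[:3])@(R0@Ro.from_rotvec(q[3:]).as_matrix()),CB[:4])
        for g in [.015,.010,.007,.006]:
            R=R0@Ro.from_rotvec(q[3:]).as_matrix(); l=(P-o0-q[:3])@R
            p=P[(abs(f(q,P))<g)&(l[:,2]<.19)]
            q=least_squares(f,q,args=(p,),loss='soft_l1',f_scale=.002,x_scale=[.01]*3+[.05]*3).x
        R=R0@Ro.from_rotvec(q[3:]).as_matrix(); o=o0+q[:3]; th=o+R@[0,0,.172]
        print(n,len(p),np.median(abs(f(q,p))).round(4),'o',o.round(4),'x',R[:,0].round(3),'z',R[:,2].round(3),'throat',th.round(4))
        d=Rz(-.072).T@(th-[.6548,.0919,.215]); print('   throat in station',d.round(4))
if __name__=='__main__':
    o,R=pred(); print('pred',o.round(4)); run(o,R,save=sys.argv[1] if len(sys.argv)>1 else None)
E
python3 st.py; python3 held.py f; python3 tw.py -.07 down
```

```text
14.45 [-8.000e-03 -1.000e-03  1.784e+00  1.000e-03  1.356e+00  5.600e-02] [0.5564 0.0965 0.3015] open 0.148 F [-0.6 -0.7 -3.2]
toolx(car z) [0.064 0.998 0.001] tooly(car x) [ 0.998 -0.064  0.003] toolz [ 0.003  0.001 -1.   ]
pred [0.557  0.0966 0.0985]
scene 876 0.0006 o [0.5546 0.0911 0.0986] x [ 0.998 -0.06  -0.005] z [0.006 0.013 1.   ] throat [0.5557 0.0933 0.2706]
   throat in station [-0.099  -0.0057  0.0556]
side 426 0.0008 o [0.5531 0.0926 0.1007] x [ 0.996 -0.084 -0.009] z [0.01  0.011 1.   ] throat [0.5547 0.0944 0.2727]
   throat in station [-0.1    -0.0047  0.0577]
twist deg [-0.04  0.17 -0.31]
```

Call:
move_arm(
  linear=[
    [0.01,0,0],
    [0.018,-0.001,0],
    [0.02,0,0],
    [0.02,0,0],
    [0.018,-0.001,0],
    [0.01,0,0],
    [0,0,0],
    [0,0,0],
  ],
  twist=[
    [0,0,0],
    [0,0,0],
    [0,0,0],
    [0,0,0],
    [0,0,0],
    [0,0,0],
    [0,0,0],
    [0,0,0],
  ],
)

```text
time: 15.22
eef_pos: [0.6592, 0.0945, 0.2978]
tcp_rot: [0.729, 0.684, 0.001, 0.0]
contact_force: [0.2, -0.1, -2.6]
opening: 0.145
```

```bash
python3 st.py; python3 held.py g; python3 tw.py -.07 down
```

```text
15.2167 [-1.000e-02  2.290e-01  1.539e+00  1.000e-03  1.372e+00  5.400e-02] [0.6592 0.0945 0.2978] open 0.145 F [ 0.2 -0.1 -2.6]
toolx(car z) [0.064 0.998 0.001] tooly(car x) [ 0.998 -0.064  0.001] toolz [ 0.001  0.001 -1.   ]
pred [0.6594 0.0947 0.0948]
scene 845 0.0007 o [0.6572 0.0887 0.0948] x [ 0.997 -0.077 -0.007] z [0.008 0.015 1.   ] throat [0.6586 0.0912 0.2668]
   throat in station [ 0.0039 -0.0004  0.0518]
side 642 0.0014 o [0.6552 0.0907 0.0968] x [ 0.998 -0.037 -0.055] z [0.056 0.024 0.998] throat [0.6648 0.0947 0.2685]
   throat in station [0.0098 0.0036 0.0535]
twist deg [-0.04  0.04 -0.34]
```

View pics/scene_g.png

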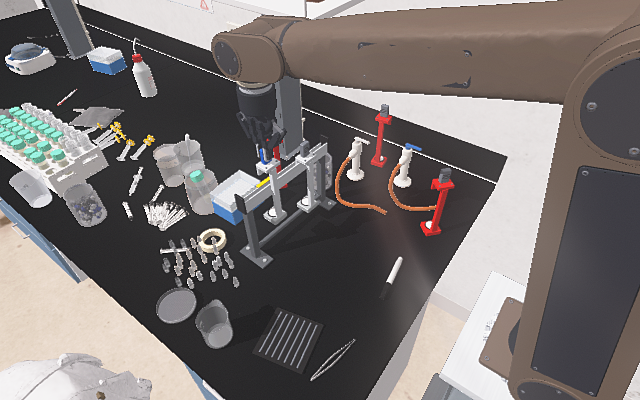

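View pics/side_g.png

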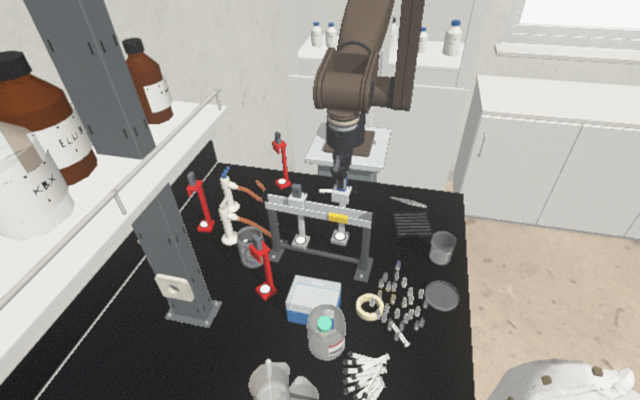

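Call:
move_arm(
  linear=[
    [-0.0045,0,0],
    [0,0,0],
    [0,0,-0.01],
    [0,0,-0.01],
    [0,0,-0.005],
    [0,0,0],
    [0,0,0],
  ],
  twist=[
    [0,0,-0.3],
    [0,0,0],
    [0,0,0],
    [0,0,0],
    [0,0,0],
    [0,0,0],
    [0,0,0],
  ],
)

```text
time: 15.9
eef_pos: [0.6503, 0.0952, 0.2704]
tcp_rot: [0.731, 0.682, 0.0, -0.001]
contact_force: [0.2, 0.6, -2.2]
opening: 0.143
```

```bash
python3 st.py; python3 held.py i; python3 tw.py -.07 down; python3 - <<'E'
from h import *
a=cv2.imread('pics/scene_i.png')[130:260,200:360]; cv2.imwrite('pics/zi.png',cv2.resize(a,None,fx=4.5,fy=4.5,interpolation=cv2.INTER_CUBIC))
E
```

```text
15.9 [-9.000e-03  2.270e-01  1.592e+00  1.000e-03  1.324e+00  6.000e-02] [0.6503 0.0952 0.2704] open 0.143 F [ 0.2  0.6 -2.2]
toolx(car z) [0.069 0.998 0.001] tooly(car x) [ 0.998 -0.069 -0.001] toolz [-0.001  0.001 -1.   ]
pred [0.6502 0.0953 0.0674]
scene 788 0.0007 o [0.6479 0.09   0.0672] x [ 0.998 -0.058 -0.007] z [0.008 0.012 1.   ] throat [0.6493 0.092  0.2392]
   throat in station [-0.0055 -0.0003  0.0242]
side 558 0.0009 o [0.6461 0.0914 0.069 ] x [ 0.999 -0.052 -0.01 ] z [0.011 0.018 1.   ] throat [0.6481 0.0946 0.241 ]
   throat in station [-0.0069  0.0022  0.026 ]
twist deg [-0.05 -0.02 -0.05]
```

View pics/zi.png

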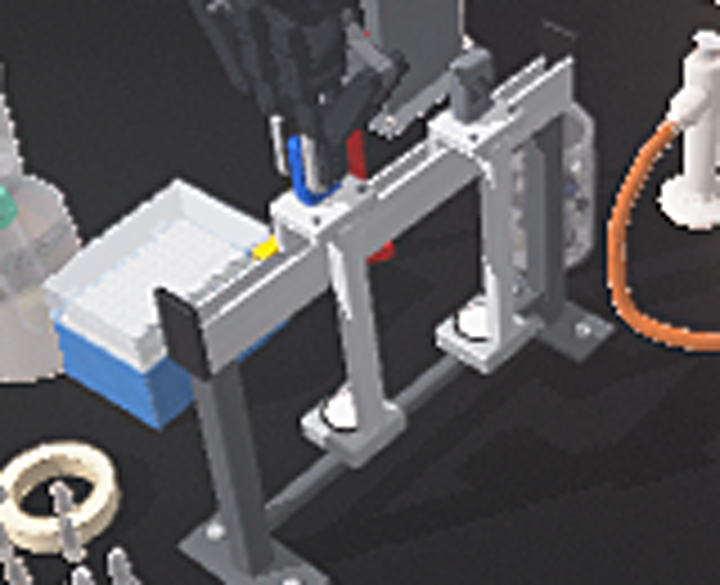

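Call:
move_arm(
  linear=[
    [0.005,0,0.004],
    [0,0,0],
    [0,0,0],
  ],
  twist=[
    [0,0,0],
    [0,0,0],
    [0,0,0],
  ],
)

```text
time: 16.25
eef_pos: [0.6566, 0.0951, 0.276]
tcp_rot: [0.731, 0.682, 0.001, 0.0]
contact_force: [0.5, -0.1, -2.9]
opening: 0.147
```

```bash
python3 st.py; python3 held.py j
```

```text
16.25 [-9.000e-03  2.360e-01  1.571e+00  1.000e-03  1.334e+00  6.000e-02] [0.6566 0.0951 0.276 ] open 0.147 F [ 0.5 -0.1 -2.9]
toolx(car z) [0.069 0.998 0.001] tooly(car x) [ 0.998 -0.069  0.001] toolz [ 0.002  0.001 -1.   ]
pred [0.6569 0.0953 0.073 ]
scene 794 0.0007 o [0.6543 0.0894 0.0733] x [ 0.998 -0.069 -0.008] z [0.009 0.014 1.   ] throat [0.6559 0.0919 0.2453]
   throat in station [0.0011 0.     0.0303]
side 611 0.0011 o [0.6528 0.0914 0.0757] x [ 0.996 -0.065 -0.056] z [0.057 0.013 0.998] throat [0.6627 0.0936 0.2474]
   throat in station [0.0078 0.0023 0.0324]
```

Call:
move_arm(
  linear=[
    [0,0,-0.006],
    [0,0,-0.006],
    [0,0,0],
    [0,0,0],
  ],
  twist=[
    [0,0,0],
    [0,0,0],
    [0,0,0],
    [0,0,0],
  ],
)

```text
time: 16.68
eef_pos: [0.6567, 0.0951, 0.2632]
tcp_rot: [0.731, 0.682, 0.001, 0.001]
contact_force: [-0.3, -1.0, -2.5]
opening: 0.147
```

```bash
python3 st.py; python3 held.py k
```

```text
16.6833 [-9.000e-03  2.430e-01  1.585e+00  1.000e-03  1.311e+00  6.000e-02] [0.6567 0.0951 0.2632] open 0.147 F [-0.3 -1.  -2.5]
toolx(car z) [0.069 0.998 0.001] tooly(car x) [ 0.998 -0.069  0.003] toolz [ 0.003  0.001 -1.   ]
pred [0.6572 0.0952 0.0602]
scene 794 0.0007 o [0.6546 0.0895 0.0602] x [ 0.997 -0.083 -0.008] z [0.009 0.013 1.   ] throat [0.6562 0.0917 0.2321]
   throat in station [ 0.0015 -0.0001  0.0171]
side 637 0.0012 o [0.6518 0.0914 0.0619] x [ 0.996 -0.068 -0.058] z [0.059 0.005 0.998] throat [0.662  0.0923 0.2336]
   throat in station [0.0071 0.0009 0.0186]
```

Tongue has passed the lip top with no side force. Continue down.

Call:
move_arm(
  linear=[
    [0,0,-0.006],
    [0,0,-0.006],
    [0,0,-0.002],
    [0,0,0],
    [0,0,0],
  ],
  twist=[
    [0,0,0],
    [0,0,0],
    [0,0,0],
    [0,0,0],
    [0,0,0],
  ],
)

```text
time: 17.2
eef_pos: [0.6564, 0.0951, 0.2475]
tcp_rot: [0.731, 0.682, 0.001, 0.0]
contact_force: [0.8, 0.3, -2.9]
opening: 0.149
```

```bash
python3 st.py; python3 held.py l
```

```text
17.2 [-9.000e-03  2.540e-01  1.601e+00  1.000e-03  1.285e+00  6.000e-02] [0.6564 0.0951 0.2475] open 0.149 F [ 0.8  0.3 -2.9]
toolx(car z) [0.069 0.998 0.001] tooly(car x) [ 0.998 -0.069  0.002] toolz [ 0.002  0.001 -1.   ]
pred [0.6569 0.0952 0.0445]
scene 767 0.0008 o [0.6543 0.0895 0.0445] x [ 0.997 -0.082 -0.01 ] z [0.011 0.015 1.   ] throat [0.6562 0.0921 0.2164]
   throat in station [0.0014 0.0003 0.0014]
side 702 0.0017 o [0.6516 0.0919 0.0463] x [ 0.995 -0.033 -0.09 ] z [0.091 0.014 0.996] throat [0.6671 0.0943 0.2176]
   throat in station [0.0121 0.0033 0.0026]
```

Call:
move_arm(
  linear=[
    [0,0,-0.002],
    [0,0,-0.002],
    [0,0,0],
  ],
  twist=[
    [0,0,0],
    [0,0,0],
    [0,0,0],
  ],
)

```text
time: 17.55
eef_pos: [0.6573, 0.0951, 0.2463]
tcp_rot: [0.731, 0.682, 0.002, 0.002]
contact_force: [1.3, -0.3, -2.9]
opening: 0.15
```

```bash
python3 st.py
```

```text
17.55 [-9.000e-03  2.550e-01  1.602e+00  1.000e-03  1.279e+00  6.000e-02] [0.6573 0.0951 0.2463] open 0.15 F [ 1.3 -0.3 -2.9]
toolx(car z) [0.069 0.998 0.001] tooly(car x) [ 0.998 -0.069  0.005] toolz [ 0.005  0.001 -1.   ]
```

Call:
move_arm(
  linear=[
    [0,0,-0.003],
    [0,0,-0.001],
    [0,0,0],
  ],
  twist=[
    [0,0,0],
    [0,0,0],
    [0,0,0],
  ],
)

```text
time: 17.8
eef_pos: [0.6583, 0.095, 0.246]
tcp_rot: [0.731, 0.682, 0.004, 0.003]
contact_force: [0.0, -0.0, -3.5]
opening: 0.146
```

```bash
python3 st.py; python3 held.py m
```

```text
17.8 [-9.000e-03  2.550e-01  1.603e+00  1.000e-03  1.274e+00  6.000e-02] [0.6583 0.095  0.246 ] open 0.146 F [ 0.  -0.  -3.5]
toolx(car z) [0.069 0.998 0.001] tooly(car x) [ 0.998 -0.069  0.01 ] toolz [ 0.01  0.   -1.  ]
pred [0.6603 0.0951 0.043 ]
scene 777 0.0008 o [0.6576 0.089  0.043 ] x [ 0.998 -0.067 -0.002] z [0.003 0.019 1.   ] throat [0.6582 0.0923 0.215 ]
   throat in station [ 0.0034  0.0006 -0.    ]
side 714 0.0017 o [0.6544 0.0914 0.0447] x [ 0.997 -0.02  -0.073] z [0.073 0.017 0.997] throat [0.667  0.0944 0.2162]
   throat in station [0.012  0.0033 0.0012]
```

Call:
move_arm(
  linear=[
    [0,0,0],
    [0,0,0],
    [0,0,0],
    [0,0,0],
    [0,0,0],
    [0,0,0],
    [0,0,0],
    [0,0,0],
  ],
  twist=[
    [0,0,0],
    [0,0,0],
    [0,0,0],
    [0,0,0],
    [0,0,0],
    [0,0,0],
    [0,0,0],
    [0,0,0],
  ],
  grip=0.45,
)

```text
time: 18.57
eef_pos: [0.6594, 0.0949, 0.2469]
tcp_rot: [0.731, 0.682, 0.005, 0.004]
contact_force: [0.2, 0.1, -0.8]
opening: 0.451
```

```bash
python3 st.py; python3 held.py n
```

```text
18.5667 [-0.009  0.255  1.601  0.     1.272  0.06 ] [0.6594 0.0949 0.2469] open 0.451 F [ 0.2  0.1 -0.8]
toolx(car z) [0.069 0.998 0.001] tooly(car x) [ 0.998 -0.069  0.013] toolz [ 0.013  0.    -1.   ]
pred [0.6621 0.095  0.0439]
scene 773 0.0008 o [0.6569 0.0905 0.0428] x [ 0.997 -0.074 -0.008] z [0.009 0.016 1.   ] throat [0.6585 0.0932 0.2148]
   throat in station [ 0.0036  0.0015 -0.0002]
side 685 0.0016 o [0.6547 0.0932 0.0447] x [ 0.997 -0.041 -0.069] z [0.069 0.007 0.998] throat [0.6666 0.0944 0.2163]
   throat in station [0.0116 0.0034 0.0013]
```

Call:
move_arm(
  linear=[
    [0,0,0.01],
    [0,0,0.02],
    [0,0,0.03],
    [0,0,0.03],
    [-0.01,0,0.03],
    [-0.03,0,0.01],
    [-0.03,0,0],
    [-0.03,0,0],
    [-0.03,0,0],
    [0,0,0],
    [0,0,0],
  ],
  twist=[
    [0,0,0],
    [0,0,0],
    [0,0,0],
    [0,0,0],
    [0,0,0],
    [0,0,0],
    [0,0,0],
    [0,0,0],
    [0,0,0],
    [0,0,0],
    [0,0,0],
  ],
)

```text
time: 19.58
eef_pos: [0.5225, 0.0945, 0.3892]
tcp_rot: [0.731, 0.682, 0.007, 0.006]
contact_force: [0.4, -0.1, -0.1]
opening: 0.455
```

```bash
python3 st.py; python3 - <<'E'
import held
from h import *
import pickle
held.run(np.array([.6565,.091,.043]),Rz(-.072),save='end')
D=pickle.load(open('d0.pkl','rb'))
for n in ['scene','side']:
    c=cam(n);P=cloud(c);i=c['img'].astype(int)
    m=(i[...,0]>110)&(i[...,2]<90)&(abs(P[...,0]-.66)<.05)&(abs(P[...,1]-.09)<.05)&(P[...,2]>.22)
    q=P[m]; print(n,'tab',len(q),q.min(0).round(3),q.max(0).round(3))
    A=cloud(D[n])
    for nm,lo,hi in [('hung',[.6,-.06,.03],[.72,0,.17]),('hungtab',[.6,-.06,.23],[.72,.0,.27]),('beaker',[.53,.32,.015],[.69,.43,.1]),('jar',[.75,-.2,.02],[.85,-.04,.115])]:
        a=sel(A,lo,hi);b=sel(P,lo,hi); print(nm,len(a),len(b),np.median(a,0).round(4),np.median(b,0).round(4))
z=[cv2.resize(cv2.imread('pics/scene_end.png')[110:270,190:390],None,fx=3.6,fy=3.6,interpolation=cv2.INTER_CUBIC)]
cv2.imwrite('pics/zend.png',z[0])
cv2.imwrite('pics/zend2.png',cv2.resize(cv2.imread('pics/side_end.png')[160:290,230:480],None,fx=3,fy=3,interpolation=cv2.INTER_CUBIC))
E
```

```text
19.5833 [-0.012 -0.122  1.743  0.     1.502  0.057] [0.5225 0.0945 0.3892] open 0.455 F [ 0.4 -0.1 -0.1]
toolx(car z) [0.069 0.998 0.001] tooly(car x) [ 0.997 -0.069  0.018] toolz [ 0.019  0.    -1.   ]
scene 778 0.0007 o [0.6555 0.0915 0.0427] x [ 0.997 -0.076 -0.017] z [0.017 0.004 1.   ] throat [0.6584 0.0922 0.2147]
   throat in station [ 0.0036  0.0006 -0.0003]
side 713 0.0016 o [0.652  0.0932 0.0444] x [ 0.993 -0.07  -0.09 ] z [ 0.09  -0.004  0.996] throat [0.6676 0.0925 0.2157]
   throat in station [0.0127 0.0015 0.0007]
scene tab 146 [0.65  0.08  0.227] [0.667 0.106 0.264]
hung 403 398 [ 0.6323 -0.023   0.0621] [ 0.6321 -0.023   0.0616]
hungtab 126 122 [ 0.6419 -0.0239  0.2504] [ 0.6425 -0.0243  0.2501]
beaker 1074 1077 [0.5902 0.3751 0.0541] [0.59   0.3749 0.0544]
jar 71 70 [ 0.7916 -0.0742  0.0921] [ 0.7918 -0.0744  0.0926]
side tab 116 [0.653 0.082 0.228] [0.667 0.106 0.266]
hung 384 388 [ 0.647  -0.0266  0.061 ] [ 0.6469 -0.0263  0.0612]
hungtab 121 122 [ 0.6525 -0.0267  0.2535] [ 0.6527 -0.0271  0.2514]
beaker 673 675 [0.5907 0.3782 0.0557] [0.5914 0.3784 0.0554]
jar 163 160 [ 0.8003 -0.0742  0.0629] [ 0.8001 -0.0737  0.0625]
```

View pics/zend.png

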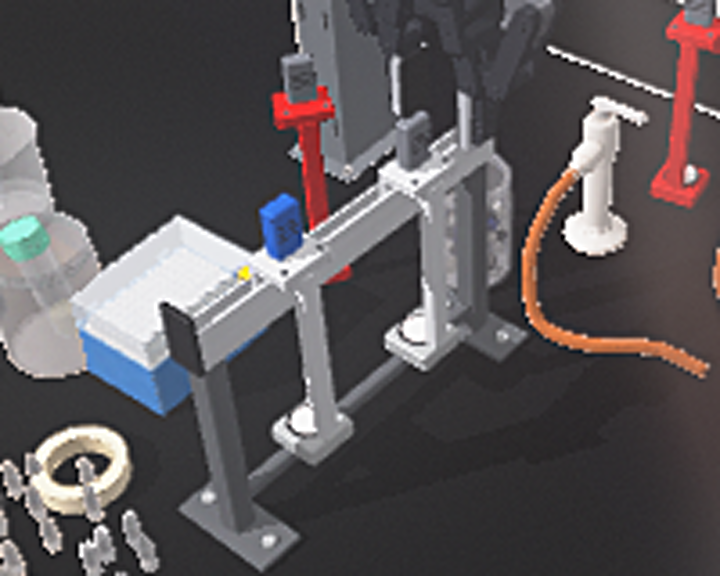

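View pics/zend2.png

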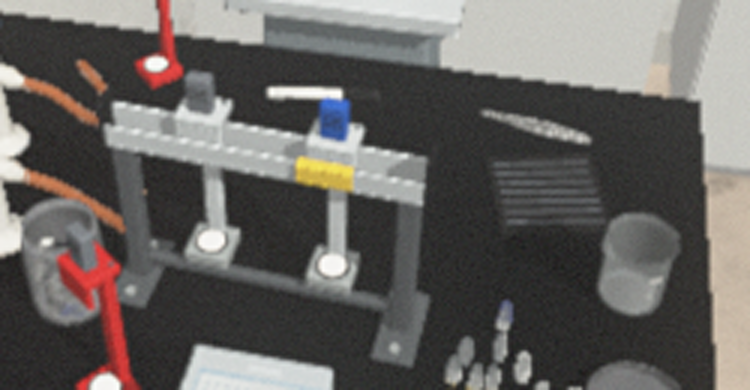

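```bash
python3 -c "
from plant import *
s=get_state();print(s['time'],s['dq'].round(3));print(sign_off())"
```

```text
19.7833 [-0.002  0.013  0.002 -0.    -0.     0.001]
the job is handed in; nothing more can be done
None
```

The blue-tabbed carrier now hangs seated on the lip in front of the yellow marker, and I handed the job in at 19.8 s. No verdict was reported.

**What I did**
1. Gripped the carrier by its stem about 100 mm up from the foot, turned it upright and stood it on the mat. It rested about 19 mm from the mat's centre at under 0.01 rad tilt, and I let go and backed off.
2. Gripped it again by the tab from above, carried it over the lip and lowered it until the bridge rested on the lip. I then let go and moved clear.

**Last checks**
- **Position (scene camera):** the hook throat sits 3.6 mm across, 0.6 mm along and 0.3 mm below the station point. Tilt is about 0.02 rad and yaw matches the rail.
- **Other objects:** the grey carrier, beaker and jar read within about 2 mm of where they started.
- **Robot:** the gripper is open, well clear and touching nothing.

**Disagreement:** the side camera's fit gave 12.7 mm across and 0.09 rad tilt, which would be over the 10 mm limit. I put this down to rail points mixing into that fit. The throat allows only about 7 mm of play on the lip. The side camera's own view of the blue tab also puts its middle roughly 5 mm across, closer to the scene camera's figure.

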